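# Ready the panel clamp: pad over the jaw bar, spring jaw held open at the mark

## Task

Get the spring clamp ready for a painting panel: hang the orange slip-on pad over the middle of the clamp's fixed steel bar, seated fully down on it, and let go of the pad. Then take the blue sliding jaw by its wooden pull bar, pull it out against its spring until its yellow pointer lines up with the red mark, and keep it there: finish while still holding it at the mark. Leave the other things on the table where they are.

Things in the scene. Friction and masses are not known exactly. Their poses are not given: they have to be found in the camera images.
- clamp: panel clamp screwed to the table: plywood base 270 x 150 x 12 mm. Origin at table height near the base's middle; its x axis points from the pull side (towards the robot) to the fixed steel bar, y along that bar, z up. The jaw slides along -x when pulled. A white scale strip runs along the base's -y edge.
- rail_mid (a point): centre of the top face of the fixed steel bar, 78 mm above the table, 90 mm from the clamp's origin along clamp x (same axes). The bar lies along clamp y, 12 mm wide, 18 high, 110 free between two end posts (24 mm in x, 14 in y, tops 72 above the table). An aluminium block below the bar reaches 42 mm above the table.
- pad: loose rigid U pad, 63 to 117 g: black legs, orange top; 60 mm long (y), 32 wide (x), 66 high. Origin at the centre of its underside (leg ends), z up; stands on its legs. Slot between the legs: 20 mm wide, along pad y, 26 deep. Orange grip tab on top: 12 mm thick (x), 40 long (y), from height 34 to 66. Seated, its origin is 26 mm below rail_mid. Either way round will do.
- jaw: blue sliding jaw. Origin at table height under its pull bar, axes as the clamp's; at home it is at the clamp's origin and it slides up to 90 mm along clamp -x. A spring draws it home (about 4 N plus 0.7 N per 10 mm); it returns when let go. Its block top is 44 mm above the table; its face plate, 46 to 54 mm from the pull bar towards the fixed bar, is 75 mm high.
- pull_bar (a point): middle of the pull bar: a round wooden bar, 14 mm thick, horizontal along clamp y, 105 mm above the table, 70 mm free between its uprights, with 54 mm free below it. It moves with the jaw.
- pointer (a point): tip of the jaw's yellow pointer, 22 mm above the table, on the clamp's -y side, 71 mm from the pull bar's middle and at the same clamp x as the bar. It moves with the jaw.
- mark: red mark fixed on the scale beside the pointer's path: a 12 x 8 mm foot with a 3 mm thick upright fin, whole height 24 mm. Origin at the centre of its underside, axes parallel to the clamp's. The pointer is lined up when its tip has the same clamp x as this origin. The mark lies 35 to 75 mm of pull away from home.
- yellow_tube: yellow and white paint tube, 35 x 102 x 23 mm, lying; loose bystander, origin at the centre of its underside, to be left where it is
- lidded_jar: clear jar with a red lid, 65 mm wide, 99 mm tall; loose bystander, origin at the centre of its underside, to be left where it is
- red_tube: red and white paint tube, 36 x 108 x 22 mm, lying; loose bystander, origin at the centre of its underside, to be left where it is
- pink_eraser: pink eraser, 24 x 46 x 13 mm; loose bystander, origin at the centre of its underside, to be left where it is
- glass_bottle: small pale glass bottle, 39 x 49 x 104 mm, standing; loose bystander, origin at the centre of its underside, to be left where it is
- cream_stick: cream oil stick, 25 x 92 x 25 mm, lying; loose bystander, origin at the centre of its underside, to be left where it is
Mind the look-alikes: they are no part of the job. What is meant by the pad is not purple or turquoise, and is the larger of those in its own colour.

How it is judged:
On the way, in this order (a step that is already met when the one before it is completed fails the run):
1. the pad hangs seated over the middle of the fixed bar and is let go (x of pad in the frame of rail_mid between -0.007 and 0.007 m and y of pad in the frame of rail_mid between -0.03 and 0.03 m and z of pad in the frame of rail_mid between -0.031 and -0.023 m and angle between pad's own z axis and vertical below 0.12 rad and contact force between the fingers and pad below 0.05 N), for 0.2 s.
2. the jaw is pulled out so that its pointer is at the red mark, held by the fingers (x of pointer in the frame of mark between -0.005 and 0.005 m and contact force between the fingers and jaw above 3 N), for 0.2 s.
At the end, for the whole second after the job is handed in: The pad sits upright and fully down over the fixed bar (its middle within 30 mm of the bar's middle along it), untouched by the fingers; the jaw's pointer is within 5 mm of the red mark along the slide, at rest, and the fingers are still holding the jaw there against its spring (all of step 1 and all of step 2 and linear speed of jaw below 0.02 m/s); the arm keeps its last pose, push and grip.
It fails at once if one of the listed bystanders is moved more than 30 mm (distance of any of yellow_tube, lidded_jar, red_tube, pink_eraser, glass_bottle, cream_stick from where it was at the start of the episode above 0.03 m).
It also fails if it takes over 45 s, if anything falls off the work surface, if the arm or the gripper's body presses on something with over 40 N, if the wrist force passes 120 N, or if a joint passes its speed limit or range.

## Robot

A 7-joint arm with a two-finger parallel gripper is mounted at the origin on the work surface; the furniture and walls round the work are solid. World frame = base frame: x ahead of the robot, y to its left, z up, the work surface at z = 0. Lengths are in m, angles in rad, forces in N, time in s.
With the tool pointing down it reaches from about 0.4 to 0.85 m from the base axis. Payload 4.5 kg.
Tool frame: the origin (TCP) lies at the very end of the fingers, on their centre line; the grasp point (between the pads) lies 19 mm behind it; z points along the fingers, y is the line along which they close (so a half turn about z gives the same grasp; the last joint's range is limited). The gripper opens to 88 mm and grips with 3 to 60 N. Pads are 18 mm wide; open, the fingers measure 123 mm over their backs; the gripper's body (75 mm by 187 mm) begins 45 mm behind the grasp point.
Start: joints at [1.258, 0.689, -0.195, 1.565, 0.157, 0.902, -0.215], TCP at [0.212, -0.588, 0.239] pointing down, gripper open.
Joint ranges: [-3.01, 3.01], [-0.46, 2.08], [-1.47, 1.51], [0.13, 2.56], [-1, 4.14], [0.04, 2.09], [-2.66, 2.66]. Speed limits (rad/s): [2.57, 2.57, 3.14, 3.14, 3.14, 3.14, 3.14].

## Interface

Orientations are given as a unit quaternion [x, y, z, w].
In Python, from plant import r gives the robot as it stands. The module is installed in compiled form; this text tells all that it offers.
- The arm moves only by the tool step_arm, never from a script. Its argument "increments" is a list of rows, each a list of 2 entries, a list of its own where there are three numbers: the shift along the world's x, y, z in cm, then the turn, a rotation vector about the world's x, y, z in degrees. A call has exactly 10 rows; each row shifts and turns the commanded pose from where the row before left it; what a row does not reach is not made up. A row lasts 1/10 s, in which the tool goes at most 50 mm and 8.59 degrees, less where a joint would pass 70% of its speed; a pose out of reach is approached as far as the arm can. A call is refused whole if a number of a shift passes 5 or a number of a turn 8.59, either way. A call with a gripper value outside its range is refused whole. "fingers" is the opening, from 0 (shut) to 1 (fully open), set as the call begins (left out, the last holds). The fingers move at their own pace and stop on an object; "grip_force" is the grip in N (left out, the last holds). Time passes only in rows, so rows that do not move let the fingers close, or fill a call up. It gives the time, the measured TCP pose, the force, the opening and the grip force at its end, in the units of the state.
- r.get_state(): the state, without advancing time (a new reading comes with each control period).
- r.snapshot(name): name is "scene" or "side" or "wrist"; returns (picture, depth): 480x640x3 uint8, red, green, blue; 480x640 float32, m along the optical axis (not along the pixel's ray), 0 where there is no reading.
- r.calibration(name): a dict with "fov_y" (degrees; the focal length in pixels is half the picture's height over the tangent of half this angle, whatever the lens; pixels are square), "cx", "cy" (the principal point, pixels), "R" (3x3) and "t" (3): a world point X has camera coordinates R X + t. Camera axes: x right, y down, z forward; pixel columns grow to the right and rows downward; lengths in m; the calibration is good to about 2 mm. A picture is of the moment at which its call begins: read the wrist's pose just before it. calibration takes no time and is no camera call; for the wrist camera it gives the pose at the moment of the call.
- r.finish_job(): hands the job in; it is judged then, once.
The state is a dict: "clock": time; "q": joint angles; "qd": joint speeds; "joint_torque": joint torques, N m; "tool_pos": TCP position; "eef_rot": TCP orientation; "contact_force": force on the tool from outside, world axes, zero at the start; "moment": the same for the moment, N m; "opening": opening from 0.0 (shut) to 1.0 (fully open); "finger_force": force on a finger pad.
Only numpy, scipy, OpenCV 4.12 (cv2) and the standard library are available. Lean on these libraries where they do the work, as an engineer would, in place of code of your own. Each camera call takes 0.05 s, during which the arm holds its last target. There are 200 camera calls.

## Working session

There is one attempt and no reset: what is moved stays moved. The work goes in short steps, Python scripts to look and compute and a tool call to move; the robot and the scene stay as the last step left them, time stands still between calls to the robot, and variables do not carry over. Pictures are saved under pics/ and viewed, at most 11 in all, crops included, and the job is handed in when it is done.

Besides the shell and the picture viewer there is one more tool, called after "Emit:" as name(argument=value, ...), one argument or row to a line, values as JSON. step_arm: Moves the arm, as the interface text tells. Its arguments: {"type":"object","properties":{"increments":{"type":"array","items":{"type":"array"}},"fingers":{"type":"number"},"grip_force":{"type":"number"}},"required":["increments"]}

```bash
mkdir -p pics
cat > h.py <<'E'
import numpy as np, cv2
from plant import r
def cal(n):
    c=r.calibration(n); f=240/np.tan(np.radians(c["fov_y"])/2)
    return f,c["cx"],c["cy"],np.array(c["R"]),np.array(c["t"])
def cloud(d,c):
    f,cx,cy,R,t=c; v,u=np.mgrid[:480,:640]
    P=np.stack([(u-cx)/f*d,(v-cy)/f*d,d],-1)
    return (P-t)@R   # R^T(P-t)
def onplane(u,v,z,c):
    f,cx,cy,R,t=c; o=-R.T@t; k=R.T@np.array([(u-cx)/f,(v-cy)/f,1]); return o+k*(z-o[2])/k[2]
def snap(n,save=None):
    c=cal(n); p,d=r.snapshot(n)
    if save: cv2.imwrite(f"pics/{save}.png",p[:,:,::-1])
    return p,d,c
E
python3 - <<'E'
from h import *
for n in("scene","side"):
    p,d,c=snap(n,n+"0"); np.savez(n+"0.npz",p=p,d=d); print(n,c,(d>0).mean())
print(r.get_state())
a=cv2.imread("pics/scene0.png")
E
```

```text
scene (np.float64(570.3784685633574), 321.305936715772, 243.9569877056219, array([[ 0.8920696 , -0.45183536, -0.00752562],
       [-0.34085912, -0.66184612, -0.66766367],
       [ 0.29669326,  0.59816764, -0.74442501]]), array([-0.49784652,  0.22795866,  1.25558258])) 0.9958951822916666
side (np.float64(507.6453796900913), 310.8706140717351, 245.9275806780754, array([[-0.82280354, -0.56829648, -0.00578335],
       [-0.28080801,  0.41537073, -0.86522484],
       [ 0.49410646, -0.71028605, -0.50135071]]), array([0.43643283, 0.23025095, 1.08871644])) 0.9753645833333333
{'clock': 0.1, 'q': array([ 1.25777402,  0.68991526, -0.19449772,  1.56622634,  0.15730768,
        0.90250735, -0.21507756]), 'qd': array([-1.91621259e-03, -2.38591305e-03, -4.57363413e-04, -3.19317130e-03,
       -3.98529648e-04,  1.45513487e-05, -8.50504814e-04]), 'joint_torque': array([-3.80727695e-03, -5.28495812e+01, -1.27153382e+00, -1.53835917e+01,
       -5.24858257e-02,  2.00911469e-03,  6.06858998e-05]), 'tool_pos': array([ 0.21219733, -0.58727365,  0.23798387]), 'eef_rot': array([ 9.84994288e-01,  1.72584932e-01, -2.12516659e-04, -8.05543821e-04]), 'contact_force': array([ 0.16910986, -0.29347821,  0.84710776]), 'moment': array([-0.00645201, -0.00609019, -0.00273527]), 'finger_force': 0.0, 'opening': 0.9980655229036439}
```

View pics/scene0.png

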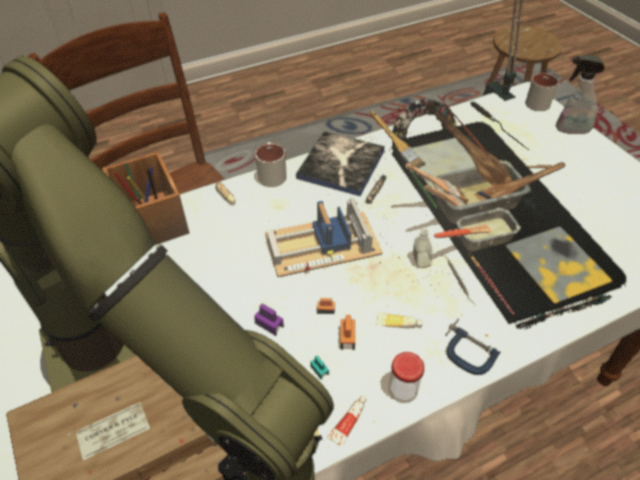

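View pics/side0.png

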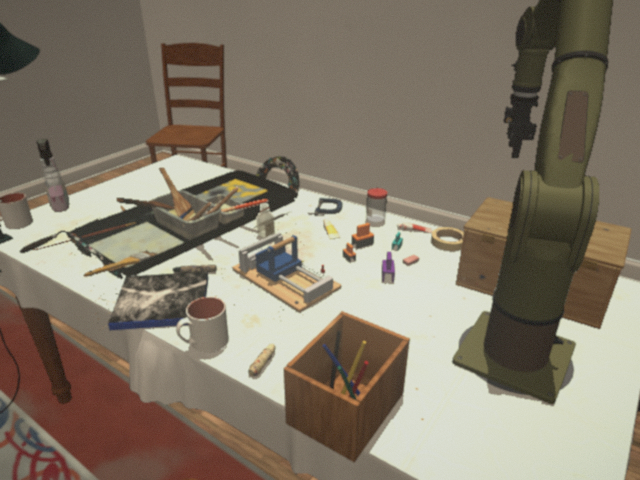

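The scene view shows the clamp near (325,240), orange pads at (326,306) (small) and (347,332) (large), and the red mark near (307,266). The side view shows the clamp near (285,268) and the large pad near (362,236).

```bash
cat > m.py <<'E'
from h import *
for n in("scene","side"):
    z=np.load(n+"0.npz"); p,d=z["p"],z["d"]; c=cal(n); X=cloud(d,c)
    H=cv2.cvtColor(p,cv2.COLOR_RGB2HSV)
    for nm,lo,hi in(("orange",(5,150,110),(17,255,255)),("blue",(105,110,40),(125,255,255)),("red",(0,150,80),(4,255,255)),("wood",(8,40,120),(25,160,255))):
        m=cv2.inRange(H,np.array(lo),np.array(hi))
        k,l,s,ce=cv2.connectedComponentsWithStats(m)
        for i in range(1,k):
            if s[i,4]<(8 if nm=="red" else 40):continue
            P=X[(l==i)&(d>0)]
            if len(P)<5: continue
            P_=np.median(P,0)
            if not(0.2<P_[0]<1 and -.5<P_[1]<.3 and P_[2]<.2):continue
            top=P[P[:,2]>np.percentile(P[:,2],95)-.006]
            r_=cv2.minAreaRect(P[:,:2].astype(np.float32)*1000)
            rt=cv2.minAreaRect(top[:,:2].astype(np.float32)*1000)
            print(n,nm,s[i].tolist(),P_.round(3),"z",np.percentile(P[:,2],[2,98]).round(3),"rect",np.round(r_[0]),np.round(r_[1]),round(r_[2]),"top",np.round(rt[0]),np.round(rt[1]),round(rt[2]))
E
python3 m.py
python3 - <<'E'
import cv2
a=cv2.imread("pics/scene0.png")[180:360,240:440]; cv2.imwrite("pics/c0.png",cv2.resize(a,None,fx=3.3,fy=3.3,interpolation=2))
E
```

```text
scene orange [136, 195, 21, 14, 73] [0.214 0.238 0.139] z [0.005 0.144] rect [217. 324.] [182.  48.] 88 top [213. 239.] [12. 48.] 88
scene orange [436, 229, 35, 8, 141] [ 0.846 -0.136  0.085] z [0.064 0.11 ] rect [ 842. -134.] [114.  16.] 7 top [ 800. -142.] [29. 10.] 5
scene orange [318, 303, 15, 7, 65] [ 0.494 -0.148  0.024] z [0.017 0.029] rect [ 494. -146.] [16. 34.] 71 top [ 493. -147.] [15. 32.] 62
scene orange [341, 316, 13, 27, 299] [ 0.499 -0.242  0.037] z [0.03  0.069] rect [ 502. -234.] [57. 26.] 61 top [ 504. -236.] [34. 11.] 62
scene orange [339, 414, 14, 18, 104] [ 0.406 -0.411  0.014] z [0.008 0.02 ] rect [ 407. -410.] [35. 18.] 26 top [ 407. -411.] [35. 16.] 24
scene red [393, 355, 30, 27, 547] [ 0.544 -0.398  0.1  ] z [0.095 0.104] rect [ 544. -397.] [57. 54.] 83 top [ 544. -397.] [57. 54.] 83
scene red [336, 414, 14, 15, 44] [ 0.399 -0.403  0.014] z [0.008 0.019] rect [ 402. -403.] [36.  7.] 22 top [ 403. -403.] [35.  7.] 24
scene red [341, 416, 15, 18, 56] [ 0.415 -0.416  0.013] z [0.006 0.019] rect [ 409. -416.] [36. 12.] 25 top [ 408. -415.] [36. 10.] 25
scene wo
[... 4034 characters left out ...]
26.] 77 top [ 344. -216.] [47. 23.] 73
side wood [232, 263, 77, 50, 1131] [0.556 0.106 0.011] z [-0.001  0.027] rect [591.  93.] [ 58. 272.] 79 top [591.  93.] [ 57. 272.] 79
side wood [181, 265, 19, 5, 47] [0.815 0.168 0.017] z [0.013 0.022] rect [811. 167.] [50. 17.] 26 top [810. 167.] [50. 13.] 33
side wood [285, 270, 33, 20, 349] [0.53  0.041 0.012] z [0.008 0.047] rect [518.  55.] [ 74. 123.] 71 top [469.  85.] [48.  8.] 84
side wood [384, 275, 8, 8, 46] [ 0.357 -0.105 -0.001] z [-0.003  0.001] rect [ 356. -106.] [18. 37.] 22 top [ 356. -106.] [18. 37.] 22
side wood [310, 280, 32, 27, 160] [0.449 0.036 0.009] z [-0.003  0.017] rect [449.  43.] [ 30. 130.] 5 top [448.  51.] [ 23. 111.] 2
```

View pics/c0.png

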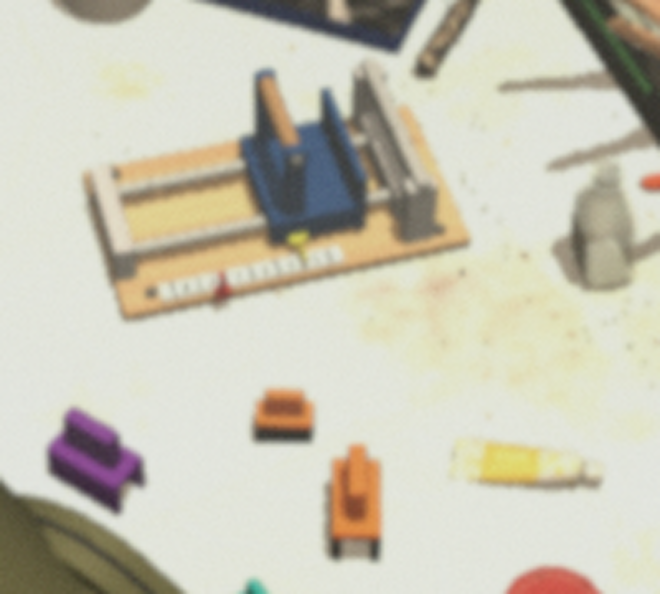

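The crop shows the jaw at home, with its pointer at about (298,242). The red mark is at about (222,288), and the large pad at about (355,495) stands clear of its neighbours. Next I move above the pad.

Emit:
step_arm(
  increments=[
    [[2.9,3.5,0],[0,0,4.1]],
    [[2.9,3.5,0],[0,0,4.1]],
    [[2.9,3.5,0],[0,0,4.1]],
    [[2.9,3.5,0],[0,0,4.1]],
    [[2.9,3.5,0],[0,0,4.1]],
    [[2.9,3.5,0],[0,0,4.1]],
    [[2.9,3.5,0],[0,0,4.1]],
    [[2.9,3.5,0],[0,0,4.1]],
    [[2.9,3.5,0],[0,0,4.1]],
    [[2.9,3.5,0],[0,0,4.1]],
  ],
  fingers=0.7,
)

```text
clock: 1.1
tool_pos: [0.5031, -0.2363, 0.2385]
eef_rot: [0.861, 0.508, -0.0, -0.0]
contact_force: [-0.9, -0.8, 0.1]
opening: 0.701
finger_force: 0.0
```

```bash
cat > w.py <<'E'
from h import *
import sys
s=r.get_state(); p,d,c=snap("wrist",sys.argv[1]); np.savez(sys.argv[1]+".npz",p=p,d=d,f=c[0],cx=c[1],cy=c[2],R=c[3],t=c[4])
print(s["clock"],s["tool_pos"].round(4),s["eef_rot"].round(4),s["opening"],"cam",(-c[3].T@c[4]).round(3),c[3][2].round(3),c[0])
E
python3 w.py w1
```

```text
1.1 [ 0.5031 -0.2363  0.2385] [ 8.615e-01  5.078e-01 -3.000e-04 -2.000e-04] 0.7014287608881649 cam [ 0.536 -0.178  0.385] [-0.126 -0.227 -0.966] 408.78348342879553
```

View pics/w1.png

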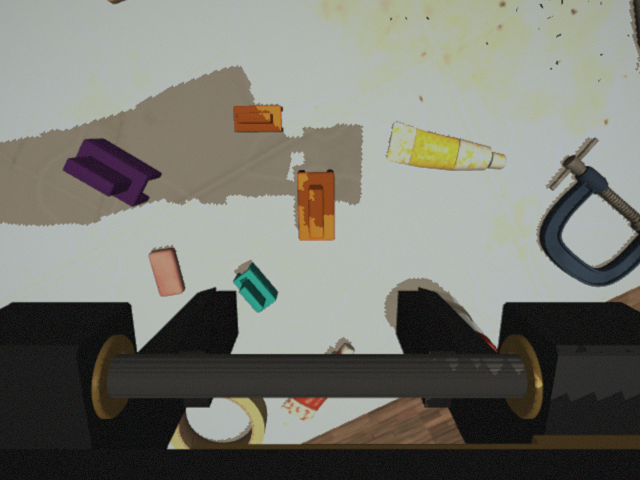

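The wrist view shows the large pad upright at (316,205), centred between the fingers. The gripper casts a shadow across it. I'll measure it with depth.

```bash
cat > pad.py <<'E'
from h import *
import sys
z=np.load(sys.argv[1]+".npz"); p,d=z["p"],z["d"]; c=(z["f"],z["cx"],z["cy"],z["R"],z["t"]); X=cloud(d,c)
s=np.s_[150:260,285:350]; P=X[s].reshape(-1,3); 
top=P[(P[:,2]>.06)&(P[:,2]<.08)]; body=P[(P[:,2]>.028)&(P[:,2]<.08)]
for Q in(top,body): 
    a=cv2.minAreaRect(Q[:,:2].astype(np.float32)*1000);print(len(Q),np.round(a[0],1),np.round(a[1],1),round(a[2],1),np.median(Q[:,2]))
E
python3 pad.py w1
```

```text
752 [ 505.6 -231.3] [40.  11.9] 61.2 0.06612479822450222
2508 [ 505.6 -231.4] [59.9 32.1] 61.8 0.034729893485005534
```

Emit:
step_arm(
  increments=[
    [[0.25,0.5,-2],[0,0,0.5]],
    [[0,0,-3.5],[0,0,0]],
    [[0,0,-3.5],[0,0,0]],
    [[0,0,-3.5],[0,0,0]],
    [[0,0,-3],[0,0,0]],
    [[0,0,-2],[0,0,0]],
    [[0,0,-1.5],[0,0,0]],
    [[0,0,-0.75],[0,0,0]],
    [[0,0,0],[0,0,0]],
    [[0,0,0],[0,0,0]],
  ],
)

```text
clock: 2.15
tool_pos: [0.5052, -0.233, 0.0417]
eef_rot: [0.86, 0.51, 0.0, 0.0]
contact_force: [-0.2, -0.2, -0.5]
opening: 0.702
finger_force: 0.0
```

Emit:
step_arm(
  increments=[
    [[0,0,0],[0,0,0]],
    [[0,0,0],[0,0,0]],
    [[0,0,0],[0,0,0]],
    [[0,0,0],[0,0,0]],
    [[0,0,0],[0,0,0]],
    [[0,0,0],[0,0,0]],
    [[0,0,0],[0,0,0]],
    [[0,0,0],[0,0,0]],
    [[0,0,0],[0,0,0]],
    [[0,0,0],[0,0,0]],
  ],
  fingers=0,
  grip_force=20,
)

```text
clock: 3.15
tool_pos: [0.5049, -0.2328, 0.0412]
eef_rot: [0.86, 0.51, -0.0, -0.0]
contact_force: [0.6, 0.0, -1.0]
opening: 0.131
finger_force: 20.0
```

Emit:
step_arm(
  increments=[
    [[0,0,2],[0,0,0]],
    [[0,0,4],[0,0,0]],
    [[0,0,4.5],[0,0,2]],
    [[2,2.5,2],[0,0,2.5]],
    [[2,2.5,2],[0,0,2.5]],
    [[2,2.5,2],[0,0,2.5]],
    [[2,2.5,2],[0,0,2.5]],
    [[2,2.5,2],[0,0,2.5]],
    [[2,2.5,2],[0,0,2.5]],
    [[1.5,2.3,1.5],[0,0,0.3]],
  ],
)

```text
clock: 4.15
tool_pos: [0.6411, -0.0583, 0.2825]
eef_rot: [0.773, 0.634, 0.001, 0.0]
contact_force: [0.6, -0.5, -0.8]
opening: 0.131
finger_force: 20.0
```

Emit:
step_arm(
  increments=[
    [[0,0,0],[0,0,0]],
    [[0,0,0],[0,0,0]],
    [[0,0,0],[0,0,0]],
    [[0,0,0],[0,0,0]],
    [[0,0,0],[0,0,0]],
    [[0,0,0],[0,0,0]],
    [[0,0,0],[0,0,0]],
    [[0,0,0],[0,0,0]],
    [[0,0,0],[0,0,0]],
    [[0,0,0],[0,0,0]],
  ],
)

```text
clock: 5.15
tool_pos: [0.64, -0.0598, 0.2813]
eef_rot: [0.773, 0.634, 0.0, 0.0]
contact_force: [-0.0, -0.0, -0.5]
opening: 0.134
finger_force: 20.0
```

```bash
python3 w.py w2
```

```text
5.15 [ 0.64   -0.0598  0.2813] [0.7734 0.6339 0.     0.    ] 0.134390297237978 cam [0.654 0.005 0.428] [-0.05  -0.255 -0.966] 408.78348342879553
```

View pics/w2.png

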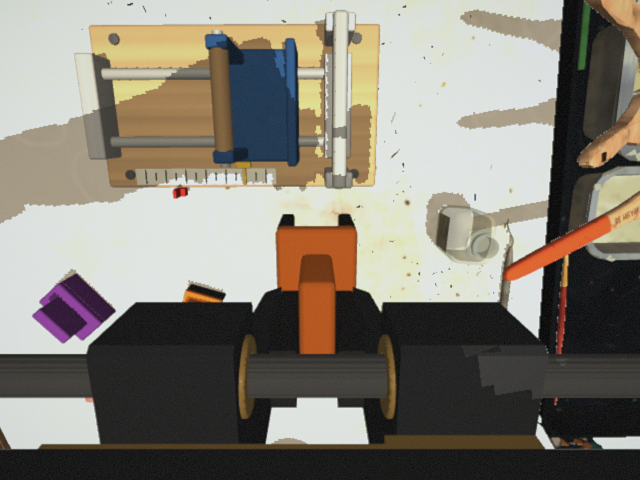

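The wrist view shows the clamp at its best: the steel bar at u≈341, the pull bar at u≈221, the pointer at (244,172), the red mark at (180,192), and the pad held square at (317,260).

```bash
cat > cl.py <<'E'
from h import *
import sys
z=np.load("w2.npz"); p,d=z["p"],z["d"]; c=(z["f"],z["cx"],z["cy"],z["R"],z["t"]); X=cloud(d,c)
H=cv2.cvtColor(p,cv2.COLOR_RGB2HSV)
def rect(nm,m,s):
    mm=np.zeros((480,640),bool); mm[s]=m[s]; Q=X[mm]; a=cv2.minAreaRect(Q[:,:2].astype(np.float32)*1000)
    print(nm,len(Q),np.round(a[0],1),np.round(a[1],1),round(a[2],2),"z",np.median(Q[:,2]).round(4)); return Q
Z=X[:,:,2]
rect("bar",(Z>.0745)&(Z<.085),np.s_[24:176,325:360])
rect("posts+bar",(Z>.066)&(Z<.085),np.s_[5:190,318:362])
rect("pull",(Z>.103)&(Z<.117)&(H[...,0]<25),np.s_[40:160,200:245])
rect("base",(Z>.007)&(Z<.017),np.s_[15:195,80:385])
rect("padtop",(Z>.25)&(Z<.31)&(H[...,1]>150),np.s_[222:292,270:365])
red=(H[...,1]>150)&(H[...,2]>80)&((H[...,0]<5)|(H[...,0]>175))
Q=rect("mark",red,np.s_[182:202,165:195]); print(Q[:,2].min(),Q[:,2].max(), np.argwhere(red[182:202,165:195])[:,::-1].mean(0)+[165,182])
yel=(H[...,0]>20)&(H[...,0]<32)&(H[...,1]>150)
Q=rect("pointer",yel&(Z>.017)&(Z<.03),np.s_[160:190,228:260]);
print(Q[np.argsort(Q[:,1])][:8].round(4))
E
python3 cl.py
python3 - <<'E'
import cv2
a=cv2.imread("pics/w2.png")[150:210,150:270]; cv2.imwrite("pics/c2.png",cv2.resize(a,None,fx=6,fy=6,interpolation=2))
E
```

```text
bar 2225 [676.9  25.7] [116.4  12. ] 78.9 z 0.0781
posts+bar 3214 [677.   25.1] [137.6  23.9] 78.94 z 0.0778
pull 1983 [588.2  41.5] [81.3 14.8] 79.0 z 0.1112
base 25860 [583.3  40.2] [156.5 269.6] 79.03 z 0.0124
padtop 5079 [644.1 -41.4] [25.7 31.2] 78.56 z 0.2746
mark 86 [509.6 -21.9] [ 6.7 10.7] 79.55 z 0.0229
0.0167704524434794 0.037949414512298885 [179.5        191.87209302]
pointer 126 [577.1 -16.1] [20.7 13.7] 79.11 z 0.0267
[[ 0.5757 -0.0262  0.024 ]
 [ 0.5745 -0.0262  0.0226]
 [ 0.576  -0.0253  0.024 ]
 [ 0.5749 -0.0252  0.0233]
 [ 0.5762 -0.0244  0.0237]
 [ 0.5755 -0.0241  0.0254]
 [ 0.5763 -0.0234  0.0233]
 [ 0.5754 -0.0232  0.0236]]
```

View pics/c2.png

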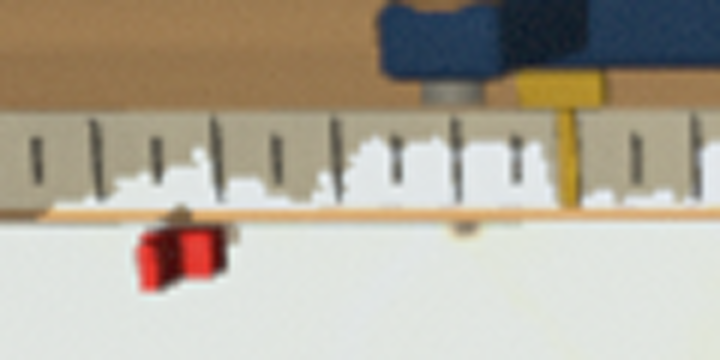

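The crop shows the pointer at about (567,160). The red mark has its fin top at about (151,262) and its foot to the right of that, out to about x=225.

```bash
cat >> cl.py <<'E'
print("----")
e=np.array([np.cos(np.radians(-11)),np.sin(np.radians(-11))]); n=np.array([-e[1],e[0]]); o=np.array([.5882,.0415])
F=lambda P:np.stack([(P[...,:2]-o)@e,(P[...,:2]-o)@n,P[...,2]],-1)
np.set_printoptions(linewidth=250,suppress=True)
C=F(X)*1000
for k in range(3): print(np.where(red,C[...,k],0)[186:200,171:191].round().astype(int))
for u,v in((244.5,180),(244.5,184)): print("pointer ray z22",F(onplane(u,v,.022,c))*1000)
for u,v,zz in((175.2,193.7,.024),(175.2,193.7,.036),(187.5,191,.005),(187.5,191,.017)): print("mark",zz,F(onplane(u,v,zz,c))*1000)
E
python3 cl.py | sed 1,/----/d
```

```text
[[  0   0   0   0   0   0   0   0   0   0   0   0   0   0   0   0   0   0   0   0]
 [  0   0   0   0   0   0   0   0   0   0   0   0   0   0   0   0   0   0   0   0]
 [  0   0   0   0   0   0   0   0 -67 -65 -65 -63 -62 -62 -61   0   0   0   0   0]
 [  0   0   0 -70 -69 -67 -66   0 -64 -64 -63 -62 -62 -61 -60 -60   0   0   0   0]
 [  0   0   0 -67 -65 -65   0   0 -64 -64 -63 -63 -62 -60 -60   0   0   0   0   0]
 [  0   0 -66 -65 -65 -65   0   0 -65 -65 -64 -62 -61 -61 -60   0   0   0   0   0]
 [  0   0 -66 -66 -64 -65   0   0 -64 -65 -63 -63 -61 -61 -60   0   0   0   0   0]
 [  0   0   0 -66 -65 -64   0   0 -65 -64 -64 -63 -62 -61 -60   0   0   0   0   0]
 [  0   0   0 -66 -65 -65 -65   0   0 -65 -64 -63 -62 -61 -60   0   0   0   0   0]
 [  0   0   0 -66 -65 -65 -65   0   0 -65 -64 -63 -62 -61   0   0   0   0   0   0]
 [  0   0   0 -66 -65 -65   0   0   0   0   0   0   0   0   0   0   0   0   0   0]
 [  0   0   0 -66 -65 -64   0   0   0   0   0   0   0   0   0   0   0   0   0   0]
 [  0   0   0   0   0   0   0   0   0   0   0   0   0   0   0   0   0   0   0   0]
 [  0   0   0   0   0
[... 1730 characters left out ...]
 [ 0  0  0 36 36 34 31  0  0 22 22 22 23 21 20  0  0  0  0  0]
 [ 0  0  0 35 36 35 31  0  0 23 23 22 22 23  0  0  0  0  0  0]
 [ 0  0  0 37 36 34  0  0  0  0  0  0  0  0  0  0  0  0  0  0]
 [ 0  0  0 36 36 36  0  0  0  0  0  0  0  0  0  0  0  0  0  0]
 [ 0  0  0  0  0  0  0  0  0  0  0  0  0  0  0  0  0  0  0  0]
 [ 0  0  0  0  0  0  0  0  0  0  0  0  0  0  0  0  0  0  0  0]]
pointer ray z22 [  0.01473966 -66.15880483  22.        ]
pointer ray z22 [ -0.19038319 -70.084169    22.        ]
mark 0.024 [-68.86948725 -78.96346013  24.        ]
mark 0.036 [-64.70753333 -77.30217881  36.        ]
mark 0.005 [-62.47713014 -78.88010756   5.        ]
mark 0.017 [-58.68384989 -77.29589187  17.        ]
```

Emit:
step_arm(
  increments=[
    [[0.9,2.1,0],[0,0,0.3]],
    [[0.9,2.1,0],[0,0,0]],
    [[0.9,2.1,0],[0,0,0]],
    [[0.9,2.1,-2],[0,0,0]],
    [[0,0,-4],[0,0,0]],
    [[0,0,-3.5],[0,0,0]],
    [[0,0,-3],[0,0,0]],
    [[0,0,-1.5],[0,0,0]],
    [[0,0,0],[0,0,0]],
    [[0,0,0],[0,0,0]],
  ],
)

```text
clock: 6.2
tool_pos: [0.6769, 0.0244, 0.1424]
eef_rot: [0.772, 0.636, 0.001, 0.0]
contact_force: [0.3, -0.6, 0.4]
opening: 0.132
finger_force: 20.0
```

```bash
python3 w.py w3
python3 - <<'E'
from h import *
s=r.get_state();print(s["tool_pos"].round(4),s["contact_force"].round(2))
z=np.load("w3.npz"); p,d=z["p"],z["d"]; c=(z["f"],z["cx"],z["cy"],z["R"],z["t"]); X=cloud(d,c); Z=X[...,2]; H=cv2.cvtColor(p,cv2.COLOR_RGB2HSV)
def R(m):
    Q=X[m]
    if len(Q)>20:
        a=cv2.minAreaRect(Q[:,:2].astype(np.float32)*1000); print(len(Q),np.round(a[0],1),np.round(a[1],1),round(a[2],2),np.median(Q[:,2]).round(4))
m=np.zeros(Z.shape,bool); m[:,280:360]=1
R(m&(H[...,1]>150)&(H[...,0]<20)&(Z>.12)&(Z<.135))
R(m&(H[...,1]<60)&(Z>.0755)&(Z<.082)&(np.hypot(X[...,0]-.6769,X[...,1]-.0255)<.065))
E
```

```text
6.2 [0.6769 0.0244 0.1424] [7.718e-01 6.358e-01 9.000e-04 4.000e-04] 0.1323557711049826 cam [0.69  0.089 0.289] [-0.047 -0.255 -0.966] 408.78348342879553
[0.6773 0.0245 0.1431] [ 0.59 -0.63 -0.32]
942 [681.6  42.6] [25.7 30.3] 79.01 0.1345
2010 [684.8  66.5] [45.7 12. ] 78.74 0.0781
```

View pics/w3.png

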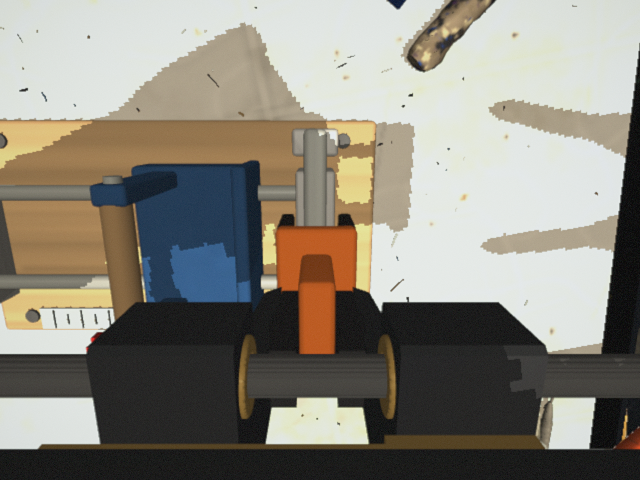

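The bar shows through at u≈316, in line with the pad at u≈317 and square to it. I'm lowering it now.

Emit:
step_arm(
  increments=[
    [[-0.1,0,0],[0,0,0]],
    [[0,0,-0.8],[0,0,0]],
    [[0,0,-0.8],[0,0,0]],
    [[0,0,-0.8],[0,0,0]],
    [[0,0,-0.8],[0,0,0]],
    [[0,0,-0.8],[0,0,0]],
    [[0,0,-0.5],[0,0,0]],
    [[0,0,-0.2],[0,0,0]],
    [[0,0,0],[0,0,0]],
    [[0,0,0],[0,0,0]],
  ],
)

```text
clock: 7.25
tool_pos: [0.6752, 0.0243, 0.0945]
eef_rot: [0.772, 0.636, 0.0, 0.0]
contact_force: [-0.0, 0.1, -0.7]
opening: 0.133
finger_force: 20.0
```

Emit:
step_arm(
  increments=[
    [[0,0,-0.1],[0,0,0]],
    [[0,0,-0.1],[0,0,0]],
    [[0,0,-0.1],[0,0,0]],
    [[0,0,0],[0,0,0]],
    [[0,0,0],[0,0,0]],
    [[0,0,0],[0,0,0]],
    [[0,0,0],[0,0,0]],
    [[0,0,0],[0,0,0]],
    [[0,0,0],[0,0,0]],
    [[0,0,0],[0,0,0]],
  ],
)

```text
clock: 8.25
tool_pos: [0.6753, 0.0243, 0.0931]
eef_rot: [0.772, 0.636, 0.0, 0.0]
contact_force: [-2.2, -0.4, 8.8]
opening: 0.135
finger_force: 20.0
```

Contact at the expected height, so the pad is seated. I'm opening to about 40 mm to release it.

Emit:
step_arm(
  increments=[
    [[0,0,0],[0,0,0]],
    [[0,0,0],[0,0,0]],
    [[0,0,0],[0,0,0]],
    [[0,0,0],[0,0,0]],
    [[0,0,0.3],[0,0,0]],
    [[0,0,1],[0,0,0]],
    [[0,0,2],[0,0,0]],
    [[0,0,3],[0,0,0]],
    [[0,0,4],[0,0,0]],
    [[0,0,4],[0,0,0]],
  ],
  fingers=0.5,
)

```text
clock: 9.25
tool_pos: [0.6747, 0.0242, 0.2363]
eef_rot: [0.772, 0.636, 0.0, -0.0]
contact_force: [0.4, -0.7, -0.2]
opening: 0.498
finger_force: 0.0
```

Emit:
step_arm(
  increments=[
    [[-1.1,-0.6,0],[0,0,0]],
    [[-1.8,-0.8,0],[0,0,0]],
    [[-1.8,-0.8,0],[0,0,0]],
    [[-1.8,-0.8,0],[0,0,0]],
    [[0,0,0],[0,0,0]],
    [[0,0,0],[0,0,0]],
    [[0,0,0],[0,0,0]],
    [[0,0,0],[0,0,0]],
    [[0,0,0],[0,0,0]],
    [[0,0,0],[0,0,0]],
  ],
)

```text
clock: 10.25
tool_pos: [0.6102, -0.0055, 0.2341]
eef_rot: [0.772, 0.636, 0.0, -0.0]
contact_force: [1.1, -0.2, 0.4]
opening: 0.501
finger_force: 0.0
```

```bash
python3 w.py w4
cat > ck.py <<'E'
from h import *
import sys
z=np.load(sys.argv[1]+".npz"); p,d=z["p"],z["d"]; c=(z["f"],z["cx"],z["cy"],z["R"],z["t"]); X=cloud(d,c); Z=X[...,2]; H=cv2.cvtColor(p,cv2.COLOR_RGB2HSV)
e=np.array([.9816,-.1908]); n=np.array([.1908,.9816]); o=np.array([.5882,.0415])
cx=(X[...,:2]-o)@e*1000; cy=(X[...,:2]-o)@n*1000
def R(nm,m):
    if m.sum()>20:
        a=cv2.minAreaRect(np.stack([cx[m],cy[m]],-1).astype(np.float32)); print(nm,m.sum(),np.round(a[0],1),np.round(a[1],1),round(a[2],2),"z",np.percentile(Z[m],[10,50,90]).round(4))
og=(H[...,1]>150)&(H[...,0]<20)&(abs(cx-90)<35)&(abs(cy)<45)
R("padtab",og&(Z>.108)&(Z<.125)); R("padshoulder",og&(Z>.08)&(Z<.125))
R("pull",(Z>.103)&(Z<.117)&(H[...,0]<25)&(abs(cy)<33)&(cx>-100)&(cx<30))
y=(H[...,0]>20)&(H[...,0]<32)&(H[...,1]>150)&(Z>.017)&(Z<.03)&(cy<-60)&(cy>-75)&(cx>-90)&(cx<20)
R("pointer",y)
rd=(H[...,1]>150)&(H[...,2]>80)&((H[...,0]<5)|(H[...,0]>175))&(cy<-70)&(cy>-85)&(abs(cx+65)<15)
R("markfin",rd&(Z>.029))
E
python3 ck.py w4
```

```text
10.25 [ 0.6102 -0.0055  0.2341] [ 7.717e-01  6.360e-01  1.000e-04 -1.000e-04] 0.5014876747967014 cam [0.623 0.06  0.38 ] [-0.049 -0.255 -0.966] 408.78348342879553
padtab 1322 [89.2  0.9] [12.6 39.1] 0.64 z [0.1156 0.1181 0.1191]
padshoulder 3840 [89.2  1.1] [32.2 59.2] 0.08 z [0.0854 0.0872 0.1186]
pull 2121 [ 0.2 -0.1] [65.8 13.8] 89.83 z [0.1084 0.1112 0.1126]
markfin 33 [-65.3 -77.1] [3.1 7. ] 11.66 z [0.0329 0.0358 0.0375]
```

View pics/w4.png

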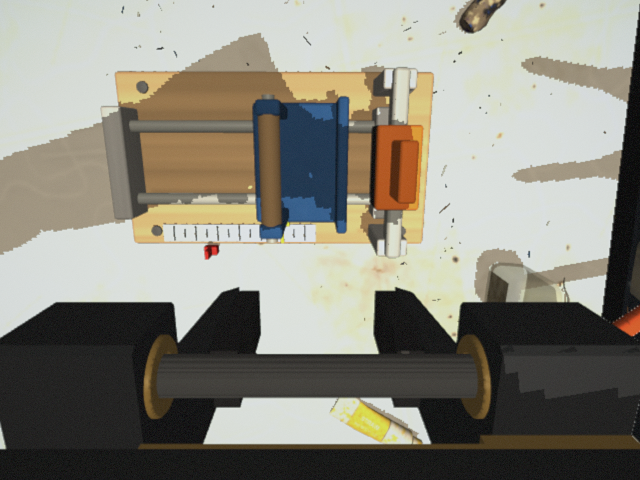

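The pad sits upright on the bar at (397,167), tab top at z=0.118, 0.8 mm off centre across the bar. The pull bar is at (270,165) and the mark is 65 mm away. I'm moving to the pull bar.

Emit:
step_arm(
  increments=[
    [[-0.5,1.2,0],[0,0,0]],
    [[-0.7,1.5,0],[0,0,0]],
    [[-0.7,1.4,0],[0,0,0]],
    [[-0.3,0.6,-1],[0,0,0]],
    [[0,0,-3.5],[0,0,0]],
    [[0,0,-4],[0,0,0]],
    [[0,0,-3.5],[0,0,0]],
    [[0,0,-1.8],[0,0,0]],
    [[0,0,-0.9],[0,0,0]],
    [[0,0,0],[0,0,0]],
  ],
)

```text
clock: 11.3
tool_pos: [0.587, 0.0415, 0.086]
eef_rot: [0.772, 0.636, -0.001, -0.001]
contact_force: [-0.1, -0.2, -0.1]
opening: 0.5
finger_force: 0.0
```

Emit:
step_arm(
  increments=[
    [[0,0,0],[0,0,0]],
    [[0,0,0],[0,0,0]],
    [[0,0,0],[0,0,0]],
    [[0,0,0],[0,0,0]],
    [[0,0,0],[0,0,0]],
    [[0,0,0],[0,0,0]],
    [[0,0,0],[0,0,0]],
    [[0,0,0],[0,0,0]],
    [[0,0,0],[0,0,0]],
    [[0,0,0],[0,0,0]],
  ],
  fingers=0,
  grip_force=40,
)

```text
clock: 12.3
tool_pos: [0.5877, 0.0413, 0.0878]
eef_rot: [0.772, 0.636, -0.0, -0.0]
contact_force: [-3.1, 0.5, 6.0]
opening: 0.144
finger_force: 39.9
```

Emit:
step_arm(
  increments=[
    [[-0.4,0.08,0],[0,0,0]],
    [[-0.8,0.155,0],[0,0,0]],
    [[-0.8,0.155,0],[0,0,0]],
    [[-0.8,0.155,0],[0,0,0]],
    [[-0.8,0.155,0],[0,0,0]],
    [[-0.8,0.155,0],[0,0,0]],
    [[-0.8,0.155,0],[0,0,0]],
    [[-0.8,0.155,0],[0,0,0]],
    [[-0.3,0.06,0],[0,0,0]],
    [[0,0,0],[0,0,0]],
  ],
)

```text
clock: 13.3
tool_pos: [0.5287, 0.053, 0.0879]
eef_rot: [0.772, 0.635, 0.003, 0.002]
contact_force: [7.7, -2.5, -2.6]
opening: 0.145
finger_force: 40.0
```

```bash
python3 w.py w5; python3 ck.py w5
python3 - <<'E'
from h import *
s=r.get_state();print(s["tool_pos"].round(4),s["contact_force"].round(2))
e=np.array([.9816,-.1908]);print((s["tool_pos"][:2]-[.5882,.0415])@e*1000)
snap("side","side5")
a=cv2.imread("pics/side5.png")[190:330,210:400]
cv2.imwrite("pics/c5.png",np.hstack([cv2.resize(a,None,fx=3,fy=3)]))
E
```

```text
13.3 [0.5287 0.053  0.0879] [0.7721 0.6354 0.0031 0.0022] 0.14456796734227514 cam [0.541 0.118 0.234] [-0.042 -0.255 -0.966] 408.78348342879553
padshoulder 146 [ 73. -15.] [16.7  2.3] 88.96 z [0.0803 0.0813 0.0831]
pull 5917 [-63.4   1. ] [66.6 39.5] 71.7 z [0.1086 0.1113 0.1127]
[0.5289 0.0529 0.0879] [ 7.35 -1.62 -1.56]
-60.37404109881804
```

View pics/w5.png

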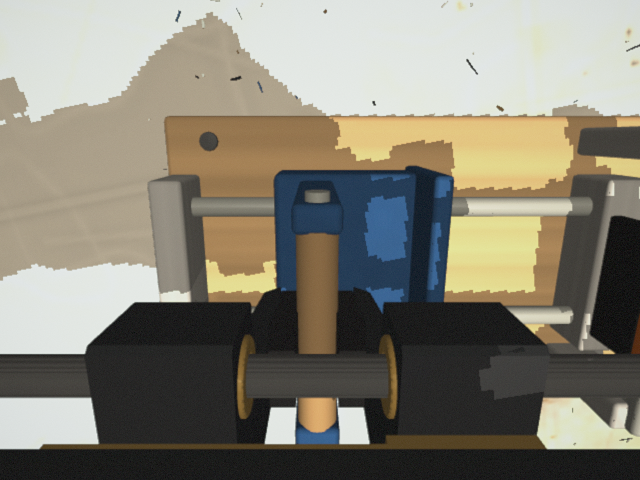

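View pics/c5.png

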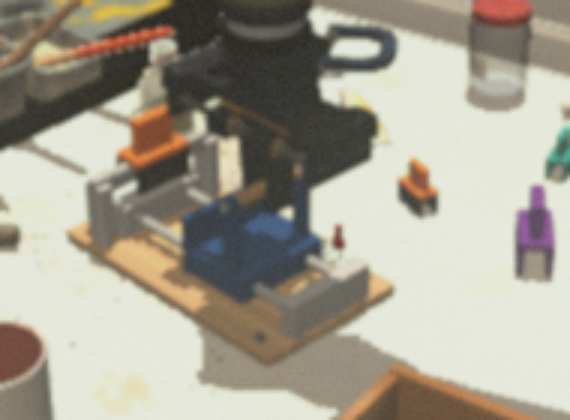

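The wrist view shows the bar held at (317,290) with the jaw pulled out. The side crop shows the pad still seated at (155,150) and the mark at (338,240). I'll measure the jaw travel from the visible piece of pull bar.

```bash
cat > j.py <<'E'
from h import *
import sys
z=np.load(sys.argv[1]+".npz"); p,d=z["p"],z["d"]; c=(z["f"],z["cx"],z["cy"],z["R"],z["t"]); X=cloud(d,c); Z=X[...,2]
e=np.array([.9816,-.1908]); o=np.array([.5882,.0415])
cx=(X[...,:2]-o)@e*1000
s=np.s_[238:285,290:345]; m=(Z[s]>.1)&(Z[s]<.116); v=cx[s][m]; print("bar",np.percentile(v,[1,50,99]).round(1),v.size, "mid",np.percentile(v,[1,99]).mean())
s=np.s_[170:230,400:460]; m=(Z[s]>.07)&(Z[s]<.08); v=cx[s][m]; print("plate",np.percentile(v,[2,98]).round(1)-50,v.size,"->",np.median(v)-50)
E
python3 j.py w5
```

```text
bar [-66.8 -60.  -53.4] 1977 mid -60.09293824204276
plate [-64.2 -56.7] 1214 -> -61.087929368720985
```

Emit:
step_arm(
  increments=[
    [[-0.15,0.03,0],[0,0,0]],
    [[-0.15,0.03,0],[0,0,0]],
    [[-0.15,0.03,0],[0,0,0]],
    [[-0.03,0,0],[0,0,0]],
    [[0,0,0],[0,0,0]],
    [[0,0,0],[0,0,0]],
    [[0,0,0],[0,0,0]],
    [[0,0,0],[0,0,0]],
    [[0,0,0],[0,0,0]],
    [[0,0,0],[0,0,0]],
  ],
)

```text
clock: 14.4
tool_pos: [0.5247, 0.0537, 0.0879]
eef_rot: [0.772, 0.635, 0.004, 0.002]
contact_force: [9.0, -2.5, -2.4]
opening: 0.143
finger_force: 40.1
```

```bash
python3 w.py w6; python3 j.py w6
python3 - <<'E'
from h import *
p,d,c=snap("scene","scene6"); X=cloud(d,c);H=cv2.cvtColor(p,cv2.COLOR_RGB2HSV)
a=p[225:285,265:365,::-1]; cv2.imwrite("pics/c6.png",cv2.resize(a,None,fx=7,fy=7,interpolation=2))
s=r.get_state();print(s["contact_force"],s["finger_force"])
E
```

```text
14.4 [0.5247 0.0537 0.0879] [0.7724 0.6352 0.0036 0.0024] 0.14288218520162876 cam [0.537 0.119 0.234] [-0.041 -0.254 -0.966] 408.78348342879553
bar [-70.8 -64.  -57.4] 1974 mid -64.10610912807672
plate [-68.2 -60.6] 1222 -> -65.1680666231295
[ 8.27619498 -3.26250808 -3.0960979 ] 40.062267780303955
```

View pics/c6.png

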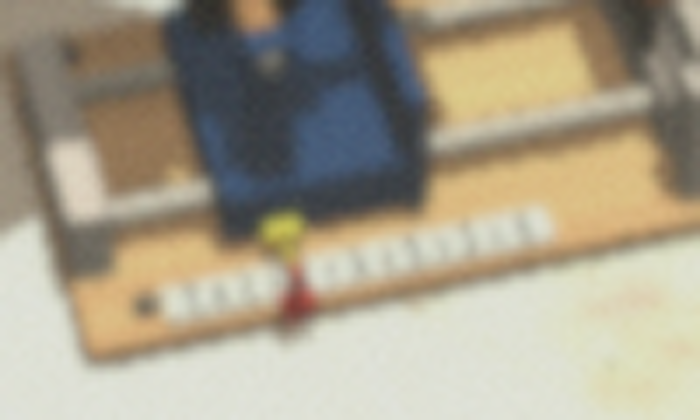

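The crop shows the pointer at (285,240), in line with the red fin at (297,285). The measured travel of 64–65 mm matches the mark at 65 mm, so I'm handing in.

```bash
python3 -c "
from plant import r
print(r.finish_job())"
```

```text
the job is handed in; nothing more can be done
None
```

The orange pad is seated on the middle of the fixed bar and released, and the gripper is holding the jaw within about 1 mm of the red mark; I handed the job in but got no verdict back.

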